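# Load a canister past the swing gate of a counter rack

### The job

Load the tall square steel canister into the wooden counter rack: stand it in the rack's open mouth, push it upright through the swing gate and along the lane, and press it home against the sprung end pad so that the pad clearly gives, at least 5 mm, but gently, without bottoming the pad or jamming the canister in the lane. Leave the canister standing snug against the pad with the gate fallen shut behind it, and leave the other things where they are.

Things in the scene. Friction and masses are not known exactly. Their poses are not given: they have to be found in the camera images.
- canister: The tall square canister of plain steel, 54 x 54 mm, 88 mm tall, about 0.25 to 0.5 kg, standing loose on the worktop. Origin at the centre of its underside, x and y square to its sides, z up.
- rack: Plywood rack fixed to the worktop: a straight open-topped lane. Origin at worktop height on the lane's centre line, in the plane of the shut gate; x points along the lane, the way in (mouth, gate, end pad); y to the left wall, where the gate is hinged; z up. Slick laminate floor plate (friction about 0.3), top at z = 6 mm, beginning at x = -90 mm. Walls reach z = 36 mm and stand 62 mm apart inside.
- mouth (a point): Centre of the rack's open mouth, on top of its floor plate, 52 mm before the gate (rack x = -52 mm); axes as the rack's. The canister centred here, square to the lane, stands clear of walls and shut gate. The walls flare outward here, from 62 mm apart at rack x = -30 mm to about 90 mm at x = -80 mm.
- lane (a point): Point on the lane's centre line, on top of the floor plate, 100 mm past the gate; axes as the rack's. The canister centred here has just cleared the gate. Just past the gate (to rack x = 82 mm) the left wall is set back 17 mm for the open leaf, then leads in again. The end stop is clamped anew each time: the canister touches its pad with its axis 9 to 45 mm beyond this point; find it by feel.
- gate (a joint): Angle of the gate, rad. 0 = shut; opens only inward (rack +x) to 1.62. Aluminium leaf 68 mm long, top at z = 37 mm, on an upright pin at rack x = 0, y = 40 mm. A light spring (0.012 N m shut, 0.044 wide open: up to about 3 N on the canister) swings it shut once the canister's axis is past x = 97 mm. Fingers holding the canister with their tips above z = 42 mm pass over it.
- pad (a joint): How far the sprung end pad is pressed in, m: 0 at rest, moves along rack +x, bottoms at 0.016; about 0.7 N per mm, no preload, damped. Press it in 5 to 13 mm (4 to 9 N, besides 1 to 3 N of drag on the floor) for half a second; let go with the canister resting on the floor, and friction keeps it against the pad. Dark upright plate 44 mm wide, top at z = 82 mm; plywood block 28 mm behind its face, top 66 mm, knob 76 mm.
- tin: Bystander: short wide steel tin, 72 mm diameter, 58 mm tall; origin at the centre of its underside.
- jar: Bystander: glass jar with a steel cap, 60 mm diameter, 80 mm tall; origin at the centre of its underside.
- mug: Bystander: white mug, 80 mm diameter, 85 mm tall; origin at the centre of its underside.
- mill: Bystander: dark wooden pepper mill, 56 mm diameter, 135 mm tall; origin at the centre of its underside.
- spoon: Bystander: spoon with a wooden handle, 220 mm long, lying on the worktop along its x axis.
Things that resemble listed ones, but are neither listed nor needed, are in the scene too. Leave any blue or red look-alike of the canister alone.

How it is judged:
By the outcome, as a careful person would: the job done as asked, in the order asked, and still so for the second after the job is handed in, with the robot touching nothing.
It also fails if it takes over 64 s, if anything falls off the work surface, if the arm or the gripper's body presses on something with over 40 N, if the wrist force passes 120 N, or if a joint passes its speed limit or range.

### The arm

A 6-joint arm with a two-finger parallel gripper is mounted at the origin on the work surface. World frame = base frame: x ahead of the robot, y to its left, z up, the work surface at z = 0. Lengths are in mm, angles in rad, forces in N, time in s.
With the tool pointing down it reaches from about 400 to 925 mm from the base axis. Payload 12.5 kg.
Tool frame: the origin (TCP) lies at the centre of the arm's flange, where the gripper is bolted on; the fingertips stand 190 mm ahead of it and the grasp point (between the pads) lies env.grip_point_offset ahead of it (env.grip_point_offset is the distance from the TCP to the grasp point, in mm); z points along the fingers, x is the direction in which the jaws open and shut, and the axes are right-handed (so a half turn about z gives the same grasp; the last joint's range is limited). The gripper opens to 95 mm and grips with 3 to 60 N. Pads are 20 mm wide; open, the fingers measure 119 mm over their backs; the gripper's body (75 mm by 180 mm) begins 59 mm behind the grasp point.
Start: joints at [1.16, 0.491, 1.559, -0, 1.092, -0.106], TCP at [187.54, 596.199, 404.761] pointing down, gripper open.
Joint ranges: [-3.1, 3.1], [-0.84, 2.19], [0.05, 2.79], [-1.13, 4.28], [0.06, 2.93], [-2.69, 2.69]. Speed limits (rad/s): [2.22, 2.22, 2.79, 3.14, 3.14, 3.14].

### API

Orientations are given as [roll, pitch, yaw] about the fixed x, y, z axes, in that order (R = Rz(yaw) Ry(pitch) Rx(roll)).
In Python, from cell import state, read_camera, camera_model, job_done, env gives the robot as it stands.
- The arm moves only by the tool arm_command, never from a script. Its argument "steps" is a list of rows, each a list of 6 numbers: the shift along the tool's x, y, z in cm, then the turn, a rotation vector about the tool's x, y, z in degrees. In form: [[dx, dy, dz, rx, ry, rz], ...]. A call has 1 to 12 rows; each row is the pose to reach, as a shift and turn from the pose commanded when the call began, along the tool's axes at that moment; what a row does not reach only later rows make up. A row lasts 1/12 s, in which the tool goes at most 41.7 mm and 7.16 degrees, less where a joint would pass 70% of its speed; a pose out of reach is approached as far as the arm can. A call with a gripper value outside its range is refused whole. "jaw" is the finger opening in cm, from 0 to 9.51, set as the call begins (left out, the last holds). The fingers move at their own pace and stop on an object; the grip force is fixed at half the most. Time passes only in rows, so rows that repeat a pose let the fingers close. It gives the time, the measured TCP pose, the force and the opening at its end, in the units of the state.
- state(): the state, without advancing time (a new reading comes with each control period).
- read_camera(name): name is "scene" or "top"; returns the picture (400x640x3 uint8, red, green, blue); there is no depth.
- camera_model(name): a dict with "K" (3x3 intrinsics, pixels), "xyz" and "rotation" of the camera in the world. Camera axes: x right, y up, looking along -z (the intrinsics and any distortion apply to the point x, -y, -z); pixel columns grow to the right and rows downward; lengths in mm; the calibration is good to about 2 mm. A picture is of the moment at which its call begins. camera_model takes no time and is no camera call.
- job_done(): hands the job in, once; it reports no verdict.
The state is a dict: "t": time; "joints": joint angles; "qvel": joint speeds; "tau": joint torques, N m; "eef_pos": TCP position; "tcp_rot": TCP orientation; "ft_force": force on the tool from outside, world axes, zero at the start; "moment": the same for the moment, N m; "opening": opening from 0.0 (shut) to 1.0 (fully open).
Only numpy, scipy, OpenCV 4.12 (cv2) and the standard library are available. Lean on these libraries where they do the work, as an engineer would, in place of code of your own. Each camera call takes 0.05 s, during which the arm holds its last target. There are 200 camera calls.

## Working session

There is one attempt and no reset: what is moved stays moved. The work goes in short steps, Python scripts to look and compute and a tool call to move; the robot and the scene stay as the last step left them, time stands still between calls to the robot, and variables do not carry over. Pictures are saved under pics/ and viewed, about 8 in all and at most 12, crops included, and the job is handed in when it is done.

Besides the shell and the picture viewer there is one more tool, called after "Call:" by a JSON object that holds its "fn" and its "kwargs". arm_command: Moves the arm, as the interface text tells. Its arguments: {"type":"object","properties":{"steps":{"type":"array"},"jaw":{"type":"number"}},"required":["steps"]}

```bash
ls; mkdir -p pics; python3 - <<'E'
from cell import *
import cv2,numpy as np
for n in("scene","top"):
    im=read_camera(n); cv2.imwrite(f"pics/{n}0.png",im[:,:,::-1])
    m=camera_model(n); print(n,{k:(np.round(v,4).tolist() if k!='x' else 0) for k,v in m.items() if not isinstance(v,str)})
s=state(); print({k:np.round(v,3).tolist() for k,v in s.items()}); print(env.grip_point_offset)
E
```

```text
pics
scene {'K': [[515.6119, 0.0, 319.4154], [0.0, 515.6119, 203.6734], [0.0, 0.0, 1.0]], 'xyz': [1440.5567, 420.4797, 678.4612], 'rotation': [0.9757, -0.007, 2.0148]}
top {'K': [[467.7416, 0.0, 310.1285], [0.0, 467.7416, 208.3397], [0.0, 0.0, 1.0]], 'xyz': [327.1021, 14.3137, 1131.8412], 'rotation': [0.2153, 0.0028, -1.4458]}
{'t': 0.1, 'joints': [1.16, 0.491, 1.559, -0.0, 1.092, -0.106], 'qvel': [-0.002, -0.002, -0.001, 0.0, 0.001, -0.001], 'tau': [0.002, -61.362, -25.861, 0.069, 0.047, -0.0], 'eef_pos': [187.51, 596.179, 404.223], 'tcp_rot': [-3.141, 0.001, 1.266], 'ft_force': [-1.001, 0.263, 0.334], 'moment': [-0.041, -0.028, -0.026], 'opening': 0.999}
171.3
```

View pics/top0.png

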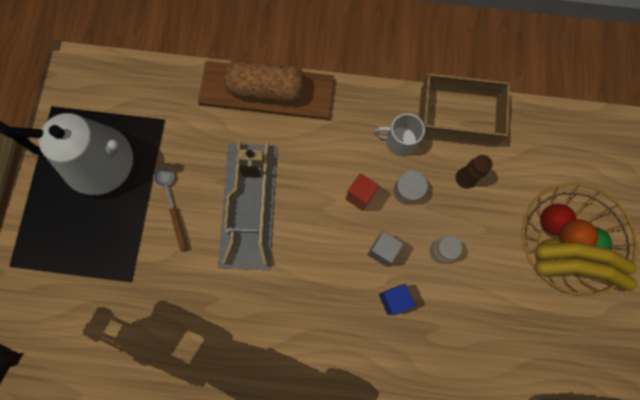

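View pics/scene0.png

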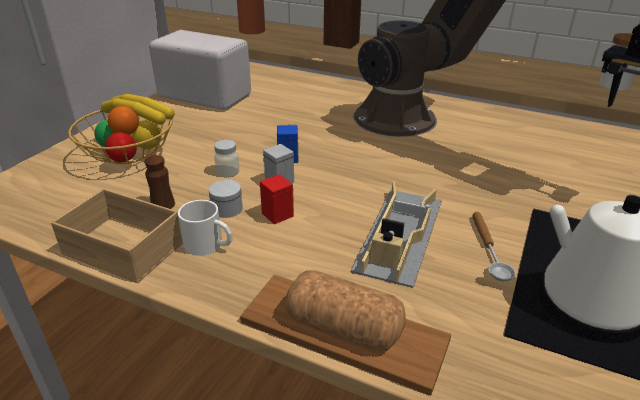

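Candidates in the top view are the grey square top at (386,248), the red box (363,191), the blue box (398,299), and the round tin and jar at (412,187) and (449,249). The grey square one matches the plain steel canister. I'll check it, and the rack, in close crops.

```bash
python3 - <<'E'
import cv2,numpy as np
t=cv2.imread("pics/top0.png");s=cv2.imread("pics/scene0.png")
def comp(a,b,f,name):
    o=[]
    for im,(x,y,w,h) in (a,b):
        c=cv2.resize(im[y:y+h,x:x+w],None,fx=f,fy=f,interpolation=cv2.INTER_CUBIC)
        c=cv2.convertScaleAbs(c,alpha=1.3)
        for k in range(0,w,10):
            cv2.line(c,(k*f,0),(k*f,4 if k%20 else 10),(0,255,255),1)
            if k%20==0: cv2.putText(c,str(x+k),(k*f+2,12),0,.35,(0,255,255),1)
        for k in range(0,h,10):
            cv2.line(c,(0,k*f),(4,k*f),(0,255,255),1)
            if k%20==0: cv2.putText(c,str(y+k),(6,k*f+4),0,.35,(0,255,255),1)
        o.append(c)
    cv2.imwrite(name,np.hstack(o))
comp((t,(212,136,76,140)),(t,(360,206,110,140)),4,"pics/c1.png")
comp((s,(345,180,105,110)),(s,(250,115,55,110)),5,"pics/c2.png")
E
```

```text
(no output)
```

View pics/c1.png

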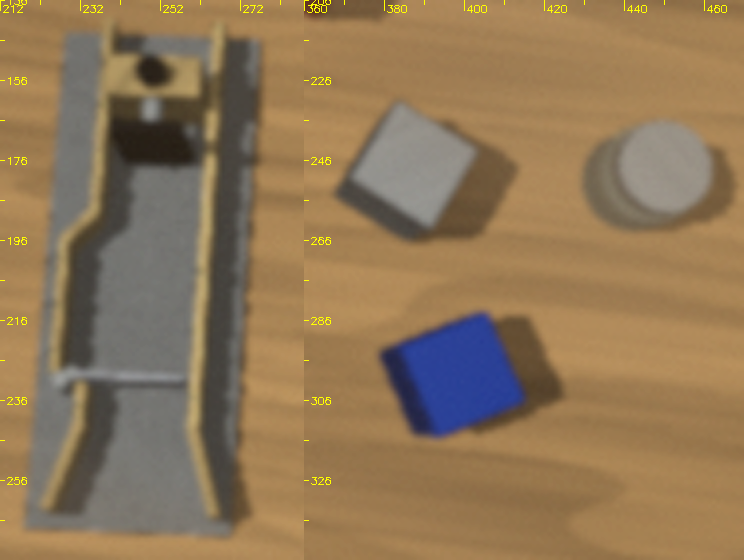

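View pics/c2.png

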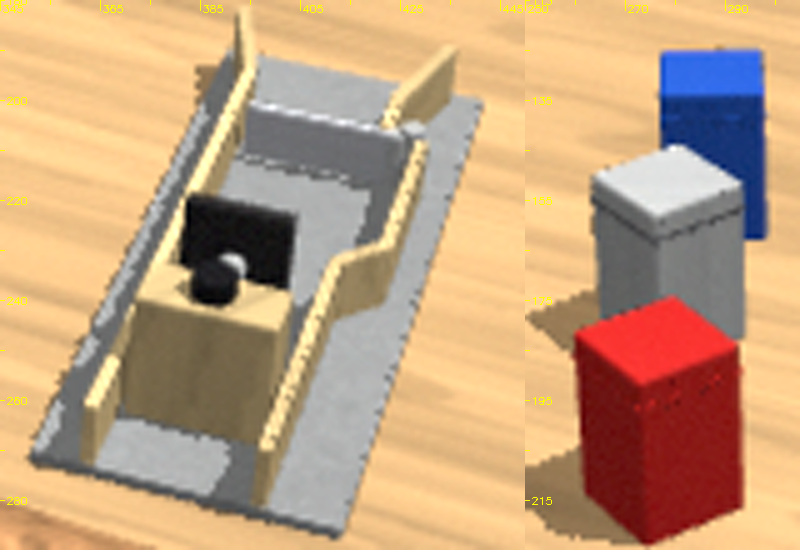

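The close crop confirms it: a plain grey steel box with a lid seam. Its top corners in the top view are (384,231), (403.5,244), (392,263.3) and (371.5,249.8). The gate pin is at (228.3,230.5) and the leaf tip at (258.8,230.5). Next I'll fit both poses from the two cameras.

```bash
cat > h.py <<'E'
from cell import *
import numpy as np
from scipy.spatial.transform import Rotation as R
from scipy.optimize import least_squares
M={n:camera_model(n) for n in("scene","top")}
def proj(n,P):
    m=M[n];r=np.array(m["rotation"],float)
    Rm=r if r.shape==(3,3) else R.from_euler("xyz",r).as_matrix()
    c=(np.atleast_2d(P)-np.array(m["xyz"]))@Rm
    K=np.array(m["K"]);return np.c_[K[0,2]+K[0,0]*c[:,0]/-c[:,2],K[1,2]-K[1,1]*c[:,1]/-c[:,2]]
def place(p,L):
    c,s=np.cos(p[2]),np.sin(p[2]);L=np.atleast_2d(L).astype(float)
    return np.c_[p[0]+c*L[:,0]-s*L[:,1],p[1]+s*L[:,0]+c*L[:,1],L[:,2]]
def fit(obs,p0):
    f=lambda p:np.concatenate([(proj(n,place(p,L))-np.array(px)).ravel() for n,L,px in obs])
    r=least_squares(f,p0,loss="soft_l1");return r.x,r.fun
E
python3 - <<'E'
from h import *
np.set_printoptions(suppress=True,precision=2)
h=27;C=np.array([[h,h,88],[h,-h,88],[-h,-h,88],[-h,h,88]])
tp=[(384,231),(403.5,244),(392,263.3),(371.5,249.8)]
sp=[(280.6,144),(263.6,151),(277,158.6),(293.8,151.6)]
def inv(n,px,z):
    return least_squares(lambda q:(proj(n,[q[0],q[1],z])-px).ravel(),[500,0]).x
print("top corners",[inv("top",p,88) for p in tp]); print("scene corners",[inv("scene",p,88) for p in sp])
a=np.array([inv("top",p,88) for p in tp]);b=np.array([inv("scene",p,88) for p in sp])
print("centres",a.mean(0),b.mean(0))
G=[[0,40,37],[0,-28,37]]
for n,px in(("top",[(228.3,230.5),(258.8,230.5)]),("scene",[(427.6,206),(394.6,200.6)])):
    print(n,"pin,tip",[inv(n,p,37) for p in px])
print("mouth edge top z6",[inv("top",p,6) for p in((218.3,267.3),(269.5,269.8))],"scene",[inv("scene",p,6) for p in((396.6,191),(441.6,200))])
print("right wall centreline z36", [inv("top",p,36) for p in((212+218/4,136+40/4),(212+195/4,136+400/4))])
obs=[("top",G,[(228.3,230.5),(258.8,230.5)]),("scene",G,[(427.6,206),(394.6,200.6)]),("top",[[-30,-34,36]],[(261,243.5)])]
print("rack",fit(obs,[520,200,0.1]))
E
```

```text
top corners [array([ 521.9 , -126.47]), array([ 497.87, -172.6 ]), array([ 451.55, -150.78]), array([ 475.92, -102.59])]
scene corners [array([ 456.3 , -148.85]), array([ 506.  , -167.89]), array([ 524.48, -120.68]), array([ 476.69, -101.42])]
centres [ 486.81 -138.11] [ 490.87 -134.71]
top pin,tip [array([486.74, 233.15]), array([495.73, 161.33])]
scene pin,tip [array([486.13, 236.36]), array([497.67, 163.8 ])]
mouth edge top z6 [array([399.94, 248.69]), array([409.33, 125.93])] scene [array([410.01, 142.34]), array([400.91, 250.37])]
right wall centreline z36 [array([707.51, 173.88]), array([483.4 , 154.92])]
rack (array([491.91, 191.68,   0.13]), array([ 0.75,  0.17, -1.09, -0.1 , -2.28, -0.47,  0.34, -0.43, -0.89,
       -0.52]))
```

Call:
{"fn": "arm_command", "kwargs": {"steps": [[-28.4,41.7,0,0,0,6.5],[-28.4,41.7,0,0,0,6.5],[-28.4,41.7,0,0,0,6.5],[-28.4,41.7,0,0,0,6.5],[-28.4,41.7,0,0,0,6.5],[-28.4,41.7,0,0,0,6.5],[-28.4,41.7,0,0,0,6.5],[-28.4,41.7,0,0,0,6.5],[-28.4,41.7,0,0,0,6.5],[-28.4,41.7,0,0,0,6.5],[-28.4,41.7,0,0,0,6.5],[-28.4,41.7,0,0,0,6.5]]}}

```text
t: 1.1
eef_pos: [498.2, 201.8, 404.7]
tcp_rot: [-3.141, 0.0, 1.152]
ft_force: [0.5, 2.0, 0.0]
opening: 1.0
```

```bash
cat >> h.py <<'E'
def inv(n,px,z):
    return least_squares(lambda q:(proj(n,[q[0],q[1],z])-px).ravel(),[500,0]).x
def go(x,y,zg,yawdeg):
    "tool-frame shift (cm) and turn (deg) to bring grasp point to world x,y,zg, tool down, jaw axis at yawdeg"
    s=state();p=np.array(s["eef_pos"]);A=R.from_euler("xyz",s["tcp_rot"]).as_matrix()
    T=R.from_euler("xyz",[180,0,yawdeg],degrees=True).as_matrix()
    d=A.T@(np.array([x,y,zg+env.grip_point_offset])-p)/10
    print("t",s["t"],"row",np.round(d,2),np.round(R.from_matrix(A.T@T).as_rotvec(degrees=True),2))
E
python3 - <<'E'
from h import *
import cv2
np.set_printoptions(suppress=True,precision=2)
im=cv2.imread("pics/top0.png").astype(float)
sat=cv2.GaussianBlur(im[:,:,2]-im[:,:,0],(3,3),0)   # R-B: tan walls high, plate low
for y in range(150,240,8):
    r=sat[y]; 
    print(y,"L",[f"{x}:{r[x]:.0f}" for x in range(224,245)][:], "R",[f"{x}:{r[x]:.0f}" for x in range(256,272)]) if y in(182,) else None
def band(y,a,b):
    x=np.arange(a,b);w=np.clip(sat[y,a:b]-25,0,None);return (x*w).sum()/w.sum(),(w>w.max()/2).sum()
Rw=[(band(y,256,271),y) for y in range(160,240,4)]
P=np.array([inv("top",(b[0],y),36) for b,y in Rw]);k=np.polyfit(P[:,0],P[:,1],1)
print("right wall slope yaw",np.arctan(k[0]),"res",P[:,1]-np.polyval(k,P[:,0]),[b[1] for b,_ in Rw])
Lw=[(band(y,230,244),y) for y in range(170,188,3)]
Q=np.array([inv("top",(b[0],y),36) for b,y in Lw])
print("left wall minus right wall line:",(Q[:,1]-np.polyval(k,Q[:,0]))*np.cos(np.arctan(k[0])))
print("k",k)
go(488.5,-136.5,200,66)
E
```

```text
182 L ['224:40', '225:23', '226:10', '227:4', '228:4', '229:3', '230:2', '231:3', '232:4', '233:11', '234:26', '235:41', '236:46', '237:40', '238:27', '239:16', '240:9', '241:7', '242:6', '243:5', '244:5'] R ['256:3', '257:3', '258:4', '259:4', '260:6', '261:14', '262:30', '263:46', '264:51', '265:41', '266:26', '267:13', '268:9', '269:8', '270:8', '271:7']
right wall slope yaw 0.10614697834860899 res [ 9.94  0.07 -1.92 -2.36 -2.1  -1.86 -1.49 -1.28 -1.32 -0.79 -0.57 -0.66
 -0.46  0.07  0.39  0.42  0.4   0.99  1.34  1.19] [np.int64(7), np.int64(4), np.int64(3), np.int64(2), np.int64(3), np.int64(3), np.int64(3), np.int64(2), np.int64(3), np.int64(3), np.int64(2), np.int64(2), np.int64(3), np.int64(3), np.int64(2), np.int64(2), np.int64(3), np.int64(3), np.int64(2), np.int64(2)]
left wall minus right wall line: [65.48 65.53 65.66 65.6  65.89 66.22]
k [  0.11 103.07]
t 1.1 row [-31.3   12.86   3.33] [-0.01  0.    0.03]
```

Call:
{"fn": "arm_command", "kwargs": {"steps": [[-31.3,12.9,3.3,0,0,0],[-31.3,12.9,3.3,0,0,0],[-31.3,12.9,3.3,0,0,0],[-31.3,12.9,3.3,0,0,0],[-31.3,12.9,3.3,0,0,0],[-31.3,12.9,3.3,0,0,0],[-31.3,12.9,3.3,0,0,0],[-31.3,12.9,3.3,0,0,0],[-31.3,12.9,3.3,0,0,0],[-31.3,12.9,3.3,0,0,0]]}}

```text
t: 1.93
eef_pos: [487.8, -136.9, 371.1]
tcp_rot: [-3.141, -0.0, 1.149]
ft_force: [-0.0, 1.0, -0.5]
opening: 1.0
```

```bash
python3 - <<'E'
from h import *
import cv2
np.set_printoptions(suppress=True,precision=2)
im=cv2.imread("pics/top0.png").astype(float)
sat=cv2.GaussianBlur(im[:,:,2]-im[:,:,0],(3,3),0)
def band(y,a,b):
    x=np.arange(a,b);w=np.clip(sat[y,a:b]-12,0,None);c=x[w.argmax()];m=abs(x-c)<=4;return (x*w)[m].sum()/w[m].sum()
P=np.array([inv("top",(band(y,258,271),y),36) for y in range(172,240,3)])
k=np.polyfit(P[:,0],P[:,1],1);yaw=np.arctan(k[0]);print("yaw",yaw,"res",P[:,1]-np.polyval(k,P[:,0]))
Q=np.array([inv("top",(band(y,230,244),y),36) for y in range(168,184,3)])
dd=(Q[:,1]-np.polyval(k,Q[:,0]))*np.cos(yaw);print("L-R",dd)
# centre line = right wall centre + half separation
u=np.array([np.cos(yaw),np.sin(yaw)]);n=np.array([-u[1],u[0]])
c0=np.array([0,k[1]])+n*dd.mean()/2
# gate plane x: leaf top pixels near column 240..255
col=im[222:240,236:256].sum(2); ys=[]
for i,c in enumerate(range(236,256,2)):
    v=cv2.GaussianBlur(im.sum(2),(3,3),0)[224:238,c];w=np.clip(v-np.median(v)-15,0,None);ys.append((c,224+(np.arange(14)*w).sum()/w.sum()))
G=np.array([inv("top",p,37) for p in ys]);print("gate x along",[round(float((g-c0)@u),1) for g in G])
gx=np.median([(g-c0)@u for g in G]);o=c0+gx*u
print("rack origin",o,"centre line mouth",o-52*u,"lane",o+100*u, "mouthedge x top",[(inv("top",p,6)-o)@u for p in((218.3,267.3),(269.5,269.8))])
E
```

```text
yaw 0.0837245350061833 res [-0.08  0.14 -0.14  0.01  0.06  0.08 -0.01 -0.1   0.08  0.   -0.04 -0.01
 -0.08 -0.02 -0.03  0.14  0.03 -0.08  0.    0.    0.25 -0.12 -0.1 ]
L-R [67.59 67.25 67.55 67.5  67.45 67.44]
gate x along [502.0, 503.1, 500.9, 499.5, 499.5, 499.6, 499.4, 499.5, 499.6, 499.8]
rack origin [495.07 190.57] centre line mouth [443.25 186.23] lane [594.72 198.94] mouthedge x top [np.float64(-89.92883539241046), np.float64(-90.84172117161019)]
```

Call:
{"fn": "arm_command", "kwargs": {"steps": [[0,0,3.5,0,0,0],[0,0,7,0,0,0],[0,0,10,0,0,0],[0,0,12.5,0,0,0],[0,0,13.7,0,0,0],[0,0,13.7,0,0,0]]}}

```text
t: 2.43
eef_pos: [487.8, -133.1, 232.4]
tcp_rot: [-3.137, -0.0, 1.154]
ft_force: [0.5, 0.9, 0.4]
opening: 0.999
```

Call:
{"fn": "arm_command", "kwargs": {"steps": [[0,0,0,0,0,0],[0,0,0,0,0,0],[0,0,0,0,0,0],[0,0,0,0,0,0],[0,0,0,0,0,0],[0,0,0,0,0,0],[0,0,0,0,0,0],[0,0,0,0,0,0],[0,0,0,0,0,0],[0,0,0,0,0,0]], "jaw": 4.8}}

```text
t: 3.27
eef_pos: [488.1, -134.9, 235.1]
tcp_rot: [3.141, 0.0, 1.152]
ft_force: [-0.8, -2.3, 5.9]
opening: 0.568
```

Call:
{"fn": "arm_command", "kwargs": {"steps": [[0,0,-1,0,0,0],[0,0,-4,0,0,0],[0,0,-8,0,0,0],[0,0,-11,0,0,0],[0,0,-12,0,0,0],[0,0,-12,0,0,0]]}}

```text
t: 3.77
eef_pos: [487.9, -134.6, 357.0]
tcp_rot: [3.137, -0.0, 1.153]
ft_force: [0.2, -0.7, -3.4]
opening: 0.566
```

```bash
python3 - <<'E'
from h import *
s=state();print(s["ft_force"],s["eef_pos"])
go(441,186,183,94.8)
E
```

```text
[ 0.15179064 -0.71532617 -3.44722303] [ 487.93500272 -134.58110041  357.02573981]
t 3.7667 row [ 27.39 -17.31   0.21] [  0.24   0.05 -28.76]
```

Call:
{"fn": "arm_command", "kwargs": {"steps": [[3.2,-2,0,0,0,-3.3],[6.4,-4,0,0,0,-6.6],[9.6,-6,0,0,0,-9.9],[12.8,-8.1,0,0,0,-13.2],[16,-10.1,0,0,0,-16.5],[19.2,-12.1,0,0,0,-19.8],[22.4,-14.2,0,0,0,-23.1],[25.2,-16,0,0,0,-26.4],[27,-17,0.1,0.2,0,-28.3],[27.4,-17.3,0.2,0.2,0,-28.8],[27.4,-17.3,0.2,0.2,0,-28.8],[27.4,-17.3,0.2,0.2,0,-28.8]]}}

```text
t: 4.77
eef_pos: [441.1, 185.5, 351.5]
tcp_rot: [-3.136, -0.0, 1.655]
ft_force: [0.1, -0.2, -3.7]
opening: 0.569
```

```bash
python3 - <<'E'
from h import *
import cv2
s=state();print({k:np.round(s[k],3) for k in("t","eef_pos","tcp_rot","ft_force","opening")})
t=read_camera("top");c=read_camera("scene")
cv2.imwrite("pics/top1.png",t[:,:,::-1]);cv2.imwrite("pics/scene1.png",c[:,:,::-1])
f=4;a=cv2.resize(t[170:290,200:295,::-1],None,fx=f,fy=f,interpolation=cv2.INTER_CUBIC)
b=cv2.resize(c[110:230,365:460,::-1],None,fx=f,fy=f,interpolation=cv2.INTER_CUBIC)
cv2.imwrite("pics/d1.png",np.hstack([a,b]))
E
```

```text
{'t': np.float64(4.767), 'eef_pos': array([441.146, 185.536, 351.544]), 'tcp_rot': array([-3.136, -0.   ,  1.655]), 'ft_force': array([ 0.106, -0.162, -3.675]), 'opening': np.float64(0.569)}
```

View pics/d1.png

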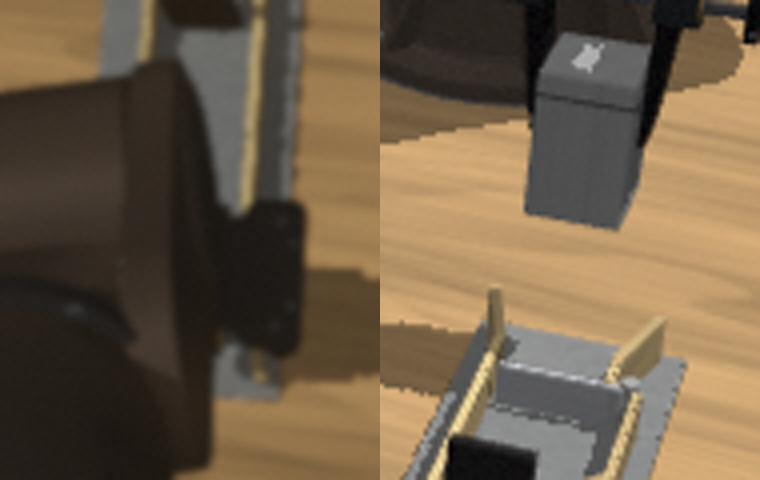

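```bash
python3 - <<'E'
from h import *
b=[inv("scene",(365+(x-380)/4,110+y/4),116.4) for x,y in((527,213),(618,229))]
t=[inv("scene",(365+(x-380)/4,110+y/4),204.4) for x,y in((540,83),(642,97))]
y=.0837;u=np.array([np.cos(y),np.sin(y)]);n=np.array([-u[1],u[0]])
for q in(b,t): print(q, "offset from TCP along,left",[( (p-[441.1,185.5])@u, (p-[441.1,185.5])@n) for p in q])
E
```

```text
[array([465.75491479, 162.21732639]), array([460.76995724, 212.24994404])] offset from TCP along,left [(np.float64(22.622117678998148), np.float64(-25.262373315821005)), (np.float64(21.837453621608933), np.float64(25.011844059781563))]
[array([484.32017676, 166.39997124]), array([476.70828307, 218.47172575])] offset from TCP along,left [(np.float64(41.4720651133267), np.float64(-22.646469765368032)), (np.float64(38.240137845930406), np.float64(29.87936377532381))]
```

```bash
python3 - <<'E'
from h import *
go(443.2,187.2,246-171.3,94.8)
E
```

```text
t 4.8667 row [ 0.21  0.24 10.61] [-0.25 -0.03 -0.07]
```

Call:
{"fn": "arm_command", "kwargs": {"steps": [[0.2,0.2,2,-0.2,0,0],[0.2,0.2,5,-0.2,0,0],[0.2,0.2,8,-0.2,0,0],[0.2,0.2,10,-0.2,0,0],[0.2,0.2,10.6,-0.2,0,0],[0.2,0.2,10.6,-0.2,0,0],[0.2,0.2,10.6,-0.2,0,0]]}}

```text
t: 5.45
eef_pos: [443.2, 187.6, 247.3]
tcp_rot: [3.141, -0.001, 1.654]
ft_force: [-0.3, -0.2, -2.6]
opening: 0.567
```

Call:
{"fn": "arm_command", "kwargs": {"steps": [[0,0,0.15,0,0,0],[0,0,0.3,0,0,0],[0,0,0.45,0,0,0],[0,0,0.45,0,0,0],[0,0,0.45,0,0,0]]}}

```text
t: 5.87
eef_pos: [442.7, 188.2, 242.5]
tcp_rot: [3.141, -0.001, 1.655]
ft_force: [-0.7, 0.5, -3.0]
opening: 0.572
```

Call:
{"fn": "arm_command", "kwargs": {"steps": [[0,0,0.1,0,0,0],[0,0,0.15,0,0,0],[0,0,0.15,0,0,0],[0,0,0.15,0,0,0]]}}

```text
t: 6.2
eef_pos: [442.7, 188.2, 241.1]
tcp_rot: [3.141, -0.001, 1.655]
ft_force: [-1.8, -0.6, 5.3]
opening: 0.565
```

```bash
python3 - <<'E'
from h import *
import cv2
s=state();print({k:np.round(s[k],2) for k in("t","eef_pos","ft_force","moment")})
c=read_camera("scene")
f=5;cv2.imwrite("pics/e1.png",cv2.resize(c[145:265,335:455,::-1],None,fx=f,fy=f,interpolation=cv2.INTER_CUBIC))
E
```

```text
{'t': np.float64(6.2), 'eef_pos': array([442.73, 188.21, 241.11]), 'ft_force': array([-1.77, -0.64,  5.31]), 'moment': array([-0.04,  0.31,  0.01])}
```

View pics/e1.png

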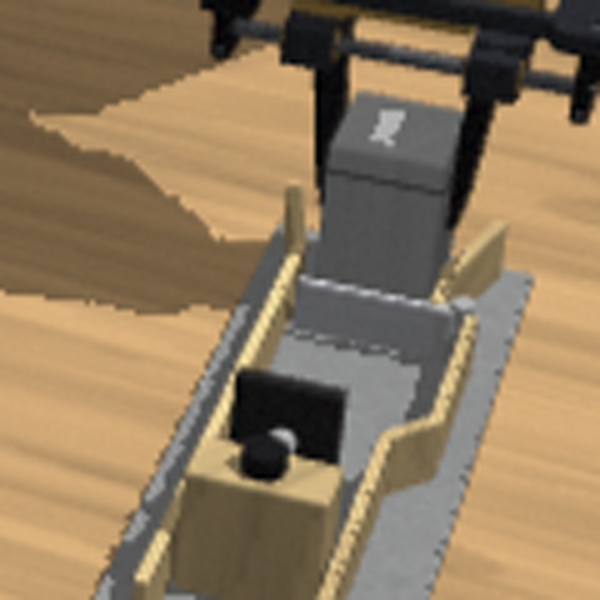

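Call:
{"fn": "arm_command", "kwargs": {"steps": [[0,0,-0.08,0,0,0],[0,0.3,-0.08,0,0,0],[-0.05,0.6,-0.08,0,0,0],[-0.05,0.9,-0.08,0,0,0],[-0.05,1.2,-0.08,0,0,0],[-0.05,1.5,-0.08,0,0,0],[-0.05,1.8,-0.08,0,0,0],[-0.05,2.1,-0.08,0,0,0],[-0.05,2.3,-0.08,0,0,0],[-0.05,2.4,-0.08,0,0,0],[-0.05,2.4,-0.08,0,0,0],[-0.05,2.4,-0.08,0,0,0]]}}

```text
t: 7.25
eef_pos: [466.5, 189.6, 241.5]
tcp_rot: [-3.141, -0.001, 1.655]
ft_force: [-1.1, -0.5, -2.1]
opening: 0.564
```

Call:
{"fn": "arm_command", "kwargs": {"steps": [[0.1,0,0,0,0,0],[0.2,0,0,0,0,0],[0.3,0,0,0,0,0],[0.3,0,0,0,0,0],[0.3,0,0,0,0,0]]}}

```text
t: 7.67
eef_pos: [466.3, 192.5, 241.5]
tcp_rot: [-3.141, -0.0, 1.656]
ft_force: [-0.2, -6.2, -1.3]
opening: 0.566
```

Call:
{"fn": "arm_command", "kwargs": {"steps": [[-0.2,0,0,0,0,0],[-0.4,0,0,0,0,0],[-0.55,0,0,0,0,0],[-0.7,0,0,0,0,0],[-0.7,0,0,0,0,0],[-0.7,0,0,0,0,0]]}}

```text
t: 8.17
eef_pos: [467.1, 185.6, 241.6]
tcp_rot: [3.141, -0.001, 1.655]
ft_force: [-0.4, -0.3, -2.7]
opening: 0.566
```

Call:
{"fn": "arm_command", "kwargs": {"steps": [[-0.1,0,0,0,0,0],[-0.2,0,0,0,0,0],[-0.2,0,0,0,0,0],[-0.2,0,0,0,0,0]]}}

```text
t: 8.5
eef_pos: [467.1, 184.3, 241.6]
tcp_rot: [3.141, -0.002, 1.655]
ft_force: [-2.9, 8.6, -2.3]
opening: 0.568
```

Call:
{"fn": "arm_command", "kwargs": {"steps": [[0.25,0,0,0,0,0],[0.47,0,0,0,0,0],[0.47,0.4,0,0,0,0],[0.47,0.8,0,0,0,0],[0.47,1.2,0,0,0,0],[0.47,1.6,0,0,0,0],[0.47,2,0,0,0,0],[0.47,2.4,0,0,0,0],[0.47,2.8,0,0,0,0],[0.47,3.2,0,0,0,0],[0.47,3.6,0,0,0,0],[0.47,4,0,0,0,0]]}}

```text
t: 9.5
eef_pos: [507.1, 191.8, 241.6]
tcp_rot: [3.141, -0.001, 1.655]
ft_force: [-1.1, -1.3, -3.0]
opening: 0.567
```

Call:
{"fn": "arm_command", "kwargs": {"steps": [[0,0.4,0,0,0,0],[0,0.8,0,0,0,0],[0,1.2,0,0,0,0],[0,1.6,0,0,0,0],[0,2,0,0,0,0],[0,2.4,0,0,0,0],[0,2.8,0,0,0,0],[0,3.2,0,0,0,0],[0,3.6,0,0,0,0],[0,4,0,0,0,0],[0,4.2,0,0,0,0],[0,4.2,0,0,0,0]]}}

```text
t: 10.5
eef_pos: [548.9, 195.3, 241.5]
tcp_rot: [3.141, -0.001, 1.655]
ft_force: [0.8, -1.3, -3.7]
opening: 0.566
```

Call:
{"fn": "arm_command", "kwargs": {"steps": [[0,0.4,0,0,0,0],[0,0.8,0,0,0,0],[0,1.2,0,0,0,0],[0,1.6,0,0,0,0],[0,2,0,0,0,0],[0,2.4,0,0,0,0],[0,2.8,0,0,0,0],[0,3.2,0,0,0,0],[0,3.6,0,0,0,0],[0,4,0,0,0,0],[0,4.4,0,0,0,0],[0,4.6,0,0,0,0]]}}

```text
t: 11.5
eef_pos: [594.9, 199.3, 241.6]
tcp_rot: [3.141, -0.001, 1.655]
ft_force: [-0.5, -0.3, -3.5]
opening: 0.57
```

Call:
{"fn": "arm_command", "kwargs": {"steps": [[0,0.1,0,0,0,0],[0,0.2,0,0,0,0],[0,0.3,0,0,0,0],[0,0.4,0,0,0,0],[0,0.4,0,0,0,0],[0,0.4,0,0,0,0]]}}

```text
t: 12.0
eef_pos: [598.3, 199.6, 241.6]
tcp_rot: [3.141, -0.001, 1.655]
ft_force: [0.1, -0.4, -2.3]
opening: 0.57
```

Call:
{"fn": "arm_command", "kwargs": {"steps": [[0,0.1,0,0,0,0],[0,0.2,0,0,0,0],[0,0.3,0,0,0,0],[0,0.4,0,0,0,0],[0,0.5,0,0,0,0],[0,0.5,0,0,0,0]]}}

```text
t: 12.5
eef_pos: [603.5, 199.9, 241.5]
tcp_rot: [3.141, -0.001, 1.655]
ft_force: [0.1, 0.9, -2.8]
opening: 0.569
```

```bash
python3 - <<'E'
from h import *
o=np.array([495.1,190.8]);u=np.array([np.cos(.0837),np.sin(.0837)])
for n,P in(("scene",[(382.6,219.4),(404.6,222.6)]),("top",[(212+118/4,136+164/4),(212+198/4,136+165/4)]),("top",[(212+112/4,136+122/4),(212+188/4,136+122/4)])):
    print(n,[round(float((inv(n,p,82)-o)@u),1) for p in P])
s=state();print(s["ft_force"],s["moment"])
E
```

```text
scene [141.9, 136.7]
top [115.3, 116.6]
top [140.7, 142.5]
[ 0.11734971  0.91038806 -2.75330478] [ 0.00874369 -0.01649234 -0.01766267]
```

Call:
{"fn": "arm_command", "kwargs": {"steps": [[0,0.1,0,0,0,0],[0,0.2,0,0,0,0],[0,0.3,0,0,0,0],[0,0.3,0,0,0,0],[0,0.3,0,0,0,0]]}}

```text
t: 12.92
eef_pos: [606.2, 200.2, 241.5]
tcp_rot: [-3.141, -0.001, 1.655]
ft_force: [-1.8, 0.1, -2.4]
opening: 0.568
```

Call:
{"fn": "arm_command", "kwargs": {"steps": [[0,0.1,0,0,0,0],[0,0.2,0,0,0,0],[0,0.3,0,0,0,0],[0,0.3,0,0,0,0],[0,0.3,0,0,0,0]]}}

```text
t: 13.33
eef_pos: [609.2, 200.5, 241.5]
tcp_rot: [-3.141, -0.001, 1.655]
ft_force: [-4.6, -0.4, -1.1]
opening: 0.568
```

Call:
{"fn": "arm_command", "kwargs": {"steps": [[0,0.1,0,0,0,0],[0,0.2,0,0,0,0],[0,0.3,0,0,0,0],[0,0.3,0,0,0,0],[0,0.3,0,0,0,0]]}}

```text
t: 13.75
eef_pos: [612.1, 200.7, 241.5]
tcp_rot: [-3.141, -0.001, 1.655]
ft_force: [-5.4, -0.1, -0.6]
opening: 0.569
```

```bash
python3 - <<'E'
from h import *
import cv2
s=state();print({k:np.round(s[k],2) for k in("t","eef_pos","ft_force","moment")})
c=read_camera("scene")
f=5;cv2.imwrite("pics/e2.png",cv2.resize(c[145:265,335:455,::-1],None,fx=f,fy=f,interpolation=cv2.INTER_CUBIC))
E
```

```text
{'t': np.float64(13.75), 'eef_pos': array([612.07, 200.69, 241.51]), 'ft_force': array([-5.37, -0.12, -0.58]), 'moment': array([-0.09,  0.99,  0.11])}
```

View pics/e2.png

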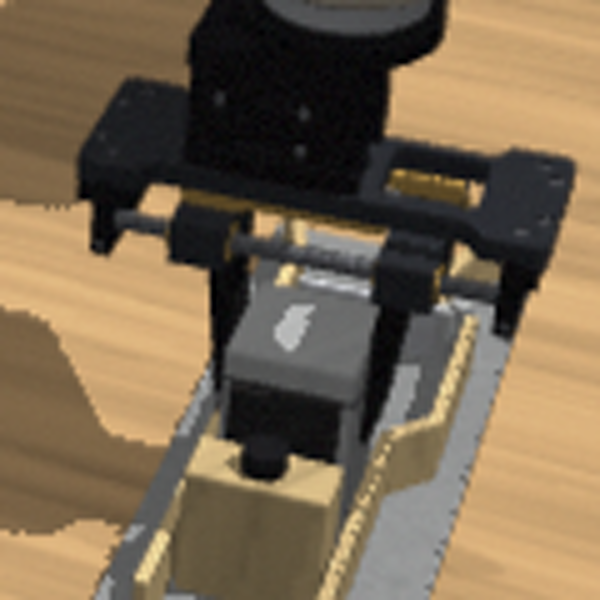

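Call:
{"fn": "arm_command", "kwargs": {"steps": [[0,0.1,0,0,0,0],[0,0.2,0,0,0,0],[0,0.2,0,0,0,0],[0,0.2,0,0,0,0],[0,0.2,0,0,0,0],[0,0.2,0,0,0,0],[0,0.2,0,0,0,0],[0,0.2,0,0,0,0],[0,0.2,0,0,0,0],[0,0.2,0,0,0,0],[0,0.2,0,0,0,0],[0,0.2,0,0,0,0]]}}

```text
t: 14.8
eef_pos: [613.9, 200.9, 241.5]
tcp_rot: [-3.14, -0.001, 1.655]
ft_force: [-6.5, -0.8, 1.2]
opening: 0.568
```

Call:
{"fn": "arm_command", "kwargs": {"steps": [[0,-0.1,0,0,0,0],[0,-0.2,0,0,0,0],[0,-0.3,0,0,0,0],[0,-0.4,0,0,0,0],[0,-0.5,0,0,0,0],[0,-0.6,0.02,0,0,0],[0,-0.65,0.04,0,0,0],[0,-0.65,0.04,0,0,0],[0,-0.65,0.04,0,0,0]]}}

```text
t: 15.55
eef_pos: [607.8, 200.4, 241.2]
tcp_rot: [3.141, -0.001, 1.655]
ft_force: [-3.4, -0.1, -1.5]
opening: 0.568
```

Call:
{"fn": "arm_command", "kwargs": {"steps": [[0,0,0,0,0,0],[0,0,0,0,0,0],[0,0,0,0,0,0],[0,0,0,0,0,0],[0,0,0,0,0,0],[0,0,0,0,0,0],[0,0,0,0,0,0],[0,0,0,0,0,0]], "jaw": 7.5}}

```text
t: 16.22
eef_pos: [607.8, 200.3, 241.2]
tcp_rot: [3.141, -0.001, 1.655]
ft_force: [-0.4, -0.5, -0.1]
opening: 0.787
```

```bash
python3 - <<'E'
from h import *
s=state();print({k:np.round(s[k],2) for k in("t","eef_pos","tcp_rot","ft_force","moment","opening")})
E
```

```text
{'t': np.float64(16.22), 'eef_pos': array([607.8 , 200.34, 241.16]), 'tcp_rot': array([ 3.14, -0.  ,  1.66]), 'ft_force': array([-0.4 , -0.5 , -0.13]), 'moment': array([ 0.02, -0.05, -0.06]), 'opening': np.float64(0.79)}
```

Released cleanly, with no force left on the tool. Next I lift straight up, then swing clear so I can see.

Call:
{"fn": "arm_command", "kwargs": {"steps": [[0,0,-1,0,0,0],[0,0,-3,0,0,0],[0,0,-6,0,0,0],[0,0,-9.5,0,0,0],[0,0,-13,0,0,0],[0,0,-16,0,0,0],[0,0,-17,0,0,0],[0,0,-17,0,0,0]]}}

```text
t: 16.88
eef_pos: [607.5, 200.2, 414.8]
tcp_rot: [3.136, -0.002, 1.655]
ft_force: [0.3, -0.3, -0.4]
opening: 0.79
```

Call:
{"fn": "arm_command", "kwargs": {"steps": [[-3,-1,0,0,0,0],[-7,-2,0,0,0,0],[-11,-3,0,0,0,0],[-15,-4,0,0,0,0],[-19,-5,0,0,0,0],[-23,-6,0,0,0,0],[-26,-6,0,0,0,0],[-28,-6,0,0,0,0],[-28,-6,0,0,0,0],[-28,-6,0,0,0,0]]}}

```text
t: 17.72
eef_pos: [571.4, -84.7, 409.5]
tcp_rot: [-3.14, -0.002, 1.653]
ft_force: [-0.1, 0.5, 0.3]
opening: 0.789
```

```bash
python3 - <<'E'
from h import *
import cv2
t=read_camera("top");c=read_camera("scene")
cv2.imwrite("pics/top2.png",t[:,:,::-1]);cv2.imwrite("pics/scene2.png",c[:,:,::-1])
f=4;a=cv2.resize(t[136:276,205:290,::-1],None,fx=f,fy=f,interpolation=cv2.INTER_CUBIC)
b=cv2.resize(c[145:285,345:445,::-1],None,fx=f,fy=f,interpolation=cv2.INTER_CUBIC)
cv2.imwrite("pics/d2.png",np.hstack([a,b]))
E
```

```text
(no output)
```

View pics/d2.png

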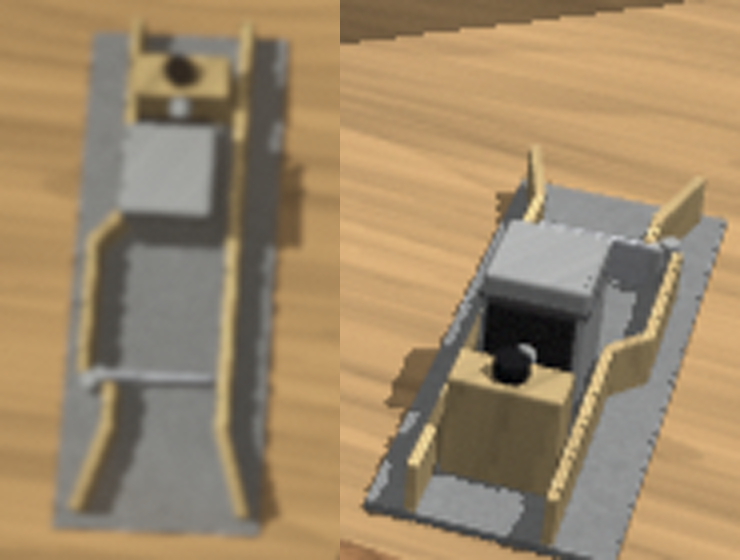

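View pics/top2.png

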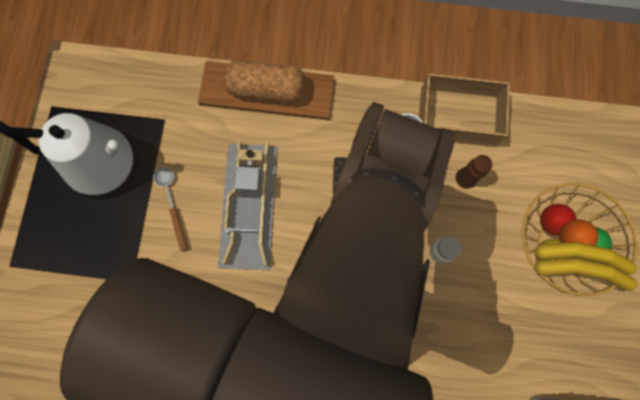

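The canister stands upright at the pad and the gate is shut: the leaf runs straight across at about (228–258, 230) in the top view. The rack and spoon haven't moved. To check that it is snug, I'll measure sub-pixel edge shifts of the pad and the lid against the unpressed and pressed images.

```bash
python3 - <<'E'
from h import *
import cv2
np.set_printoptions(suppress=True,precision=1,linewidth=200)
e2=cv2.resize(cv2.imread("pics/e2.png"),(120,120),interpolation=cv2.INTER_AREA)
e1=cv2.resize(cv2.imread("pics/e1.png"),(120,120),interpolation=cv2.INTER_AREA)
s0=cv2.imread("pics/scene0.png")[145:265,335:455];s2=cv2.imread("pics/scene2.png")[145:265,335:455]
for n,i in(("rest",s0),("before",e1),("pressed",e2),("now",s2)):
    g=cv2.cvtColor(i,cv2.COLOR_BGR2GRAY).astype(int)
    for c in(388,394,400): print(n,c,"rows 196-238:",g[196-145:238-145,c-335])
u=np.array([np.cos(.0837),np.sin(.0837)]);o=np.array([495.1,190.8])
for x in(138,141,144,148,150): print("pad top edge x",x,proj("scene",np.r_[o+x*u,82]),"lid front top",proj("scene",np.r_[o+x*u,94]))
E
```

```text
rest 388 rows 196-238: [ 81  84  83  82  82  80  85  99 120 166 198 203 198 205 163 112 110 111 112 109 110 111 117  76  40  29  16  10  17  12  11  14  11  10  10  33  28  26  28  24  26  17]
rest 394 rows 196-238: [198 175 116 112 118 100  90  89  85  85  86  86  86  86  88 131  95 131 136 137 137 138 139 139 116  55  32  18  13  17  14  15  13  15  14  18  37  60  37  21 124 164]
rest 400 rows 196-238: [141 143 144 146 142 172 122  87  85  86  87  84  86  85  86  85 110  88 128 134 137 137 137 136 135 136  67  37  23  18  19  13  17  15  15  15  12  15  17  11  16  44]
before 388 rows 196-238: [ 87  89  88  87  85  87  90 109 131 174 203 214 208 205 172 128 120 117 115 115 117 118 122  82  44  31  20  17  17  16  18  16  17  16  19  38  31  29  30  31  29  20]
before 394 rows 196-238: [186 176 124  93 101  89  87  88  91  93  91  90  91  92  97 128 108 137 145 146 145 147 147 146 118  60  37  21  18  16  18  17  18  16  17  20  46  64  45  33 127 176]
before 400 rows 196-238: [ 80  80  81  79  87 153 127  95  91  91  90  90  89  90  90  93 114 100 133 144 144 144 145 146 146 139  
[... 852 characters left out ...]
rows 196-238: [207 183 122 117 118 172 181 181 177 180 179 180 179 177 176 177 180 179 179 173 128  88  82  82  81  54  38  30  14  18  19  14  17  24  12  16  18  27  29  17 130 175]
now 400 rows 196-238: [149 150 152 155 150 182 189 180 179 178 176 176 177 177 177 179 181 181 176 173 173 138  92  80  81  79  59  38  37  20  14  17  12  14  18  18  14  17  17  14  16  48]
pad top edge x 138 [[393.4 220.6]] lid front top [[393.9 215.6]]
pad top edge x 141 [[393.  221.4]] lid front top [[393.5 216.4]]
pad top edge x 144 [[392.6 222.2]] lid front top [[393.2 217.3]]
pad top edge x 148 [[392.1 223.4]] lid front top [[392.7 218.4]]
pad top edge x 150 [[391.9 223.9]] lid front top [[392.4 218.9]]
```

The pad edge is about 0.3–0.5 px past its rest row, so it is still pressed in about 1–1.5 mm. It had shifted about 2 px (7 mm) in the mid-press picture, before the final press. The canister is therefore in contact. One last look at the bystanders, then I hand in.

View pics/scene2.png

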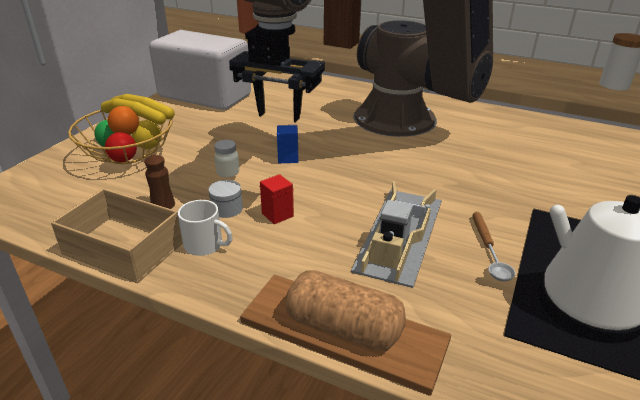

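```bash
python3 -c "
from cell import *
s=state();print(s['t'],s['ft_force'],s['eef_pos'])
print(job_done())"
```

```text
17.8167 [-0.4581059   0.26973866  0.36464648] [571.4793096  -83.1886519  410.01386187]
the job is handed in; nothing more can be done
None
```

The canister is loaded and the job is handed in, after about 18 s of the 64 s allowed. I stood the steel canister in the mouth and centred it by feeling both walls. I pushed it upright through the gate and along the lane, then pressed the pad in about 9 mm (about 6.5 N) for over half a second. I eased back to about 3 mm, let go with the canister on the floor, and lifted clear.

**Last checks:**
- **Canister:** the final pictures show it upright and square in the lane. The pad edge sits about 0.3–0.5 px past its rest position, so the pad is still pressed in about 1–1.5 mm and the canister is in contact. That figure is close to the limit of the image resolution.
- **Gate:** shut behind the canister.
- **Other things:** the tin, jar, mug, mill, spoon and the red and blue look-alikes look unmoved.
- **Robot:** clear of everything, with forces within noise.

**Disagreements:** the two cameras differed by about 3 mm on the rack and about 5 mm on the canister. The wall feel agreed with the top camera to about 0.2 mm across the lane. The pad travel comes mainly from arm position after first contact, good to about 1 mm. A mid-press picture agreed, showing about 7 mm by position and about 7 mm by pixel shift.

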